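# Roll a drill core onto the line of the logging board

## Task

Roll the longer of the two drill cores across the logging board onto the steel line let into the board: push the upper part of the core sideways with the fingertips so that it turns over as it goes, and leave it at rest lying along the line and centred over it, with the line showing beyond both of its ends. Nothing is to be pinched or lifted, and the core is to be rolled, not slid. Leave the shorter core, the brush, the tile and the rock lump where they are, and take the hand away at the end.

Things in the scene. Friction and masses are not known exactly. Their poses are not given: they have to be found in the camera images.
- logging_board: fixed board, plywood with dark rubber facing, 200 (x) by 360 (y) by 12 mm thick; origin at the centre of its underside, z up. Wooden end stops 14 mm wide, 8 mm high, on its two short edges (the ends of y). The cores lie on it with their axes about along its x, one on either side of the line, 75 to 95 mm from it; which is on which side varies
- line_mid (a point): middle of the steel line, on the board's upper face (12 mm above the worktop). The line is flush, 5 mm wide and 192 mm long; it runs along the board's x through its centre. This point's axes are the board's axes
- long_core: the longer drill core: loose grey stone cylinder, 130 mm long, 48 mm diameter, about 0.6 kg. Origin at its middle, on its axis; its x runs along the cylinder; y and z turn as it rolls (a thin dark line along it marks +z, on top at the start). Starts within 0.08 rad of the steel line's direction, middle at most 15 mm off along it. Friction about 0.35; pushed slowly, it stops within a few mm
- short_core: the shorter drill core: the same stone and the same 48 mm diameter, but 80 mm long; lies on the other side of the line. Origin and axes as for the long core. To be left alone
- streak_plate: loose pale tile 48 x 64 x 8 mm lying on the worktop to the right of the board; origin at the centre of its underside. To be left alone
- lump: loose dark rock lump 59 x 75 x 48 mm on the worktop to the right of the board; origin at the centre of its underside. To be left alone
- brush: loose flat brush with a wooden handle, 36 x 175 x 11 mm, lying on the worktop to the left of the board; origin at the centre of its underside. To be left alone

How it is judged:
On the way:
1. the long core turns over as it goes: its drawn line comes round to 2.2 rad or more from straight up (angle between long_core's own z axis and vertical above 2.2 rad).
At the end, for the whole second after the job is handed in: The long core lies at rest on the board, its axis within 8 mm of the middle of the steel line and within 0.14 rad (8 degrees) of its direction, its middle within 30 mm of the line's middle along it; the short core is within 15 mm of where it was (y of long_core in the frame of line_mid between -0.008 and 0.008 m and x of long_core in the frame of line_mid between -0.03 and 0.03 m and z of long_core in the frame of line_mid between 0.021 and 0.027 m and angle between the x axis of long_core and the x axis of line_mid, either way round below 0.14 rad and linear speed of long_core below 0.01 m/s and distance of short_core from where it was at the start of the episode below 0.015 m); the robot touches nothing.
It fails at once if the long core is lifted (its axis more than 10 mm above its rolling height) (z of long_core in the frame of line_mid above 0.034 m).
It fails at once if the long core leaves the board (z of long_core in the frame of line_mid below 0.014 m).
It fails at once if the short core is moved 15 mm or more (distance of short_core from where it was at the start of the episode above 0.015 m).
It fails at once if the tile, the rock lump or the brush is moved 15 mm or more (distance of any of streak_plate, lump, brush from where it was at the start of the episode above 0.015 m).
It also fails if it takes over 38 s, if anything falls off the work surface, if the arm or the gripper's body presses on something with over 40 N, if the wrist force passes 120 N, or if a joint passes its speed limit or range.

## Robot

A 6-joint arm with a two-finger parallel gripper is mounted at the origin on a cart in front of the work surface, level with it; the furniture and walls round the work are solid. World frame = base frame: x ahead of the robot, y to its left, z up, the work surface at z = 0. Lengths are in m, angles in rad, forces in N, time in s.
With the tool pointing down it reaches from about 0.425 to 0.925 m from the base axis. Payload 12.5 kg.
Tool frame: the origin (TCP) lies between the finger pads; the fingertips stand 8 mm ahead of it and the grasp point (between the pads) lies 11 mm behind it (bot.tip_extent is the distance from the TCP to the fingertips, in m); x points along the fingers, y is the direction in which the jaws open and shut, and the axes are right-handed (so a half turn about x gives the same grasp; the last joint's range is limited). The gripper opens to 85 mm and grips with 20 to 120 N. Pads are 22 mm wide; open, the fingers measure 114 mm over their backs; the gripper's body (76 mm by 85 mm) begins 54 mm behind the grasp point. The pads swing forward as they close: fully open they stand 13 mm farther back than shut.
Start: joints at [1.171, 0.491, 1.559, -0, 1.092, -0.106], TCP at [0.181, 0.598, 0.239] pointing down, gripper open.
Joint ranges: [-3.1, 3.1], [-0.84, 2.19], [0.05, 2.79], [-1.13, 4.28], [0.06, 2.93], [-2.69, 2.69]. Speed limits (rad/s): [2.22, 2.22, 2.79, 3.14, 3.14, 3.14].

## Interface

Orientations are given as a unit quaternion [x, y, z, w].
In Python, from workcell import bot, kin, read_camera, job, recognise, tip_of, read_clock, read_joints, read_dq, read_tau, read_position, read_tcp_rot, read_contact_force, read_ft_torque, read_opening gives the robot as it stands. The module is installed in compiled form; this text tells all that it offers. Calls block until the motion is done:
- bot.movep(position, orientation): joint-space move of the TCP to a pose.
- bot.movel(position, attitude=None, rate=0.15): straight line of the TCP; attitude=None keeps the orientation; rate is the mean speed in m/s.
- bot.move_j(angles): joint-space move.
- bot.release() and bot.clamp(f_grip=None): open the fingers fully, or close them until they stop; f_grip is the grip in N (None keeps the last).
- bot.pause(seconds).
- kin.solve_ik(position, orientation): joint angles nearest the present ones, or None.
- read_camera(name): name is "scene" or "top" or "wrist"; returns a dict with "frame" (420x560x3 uint8, blue, green, red), "mtx" (3x3 intrinsics, pixels), "distortion" ([k1, k2, p1, p2, k3] as OpenCV has them; the pictures are not rectified), "T" (4x4, takes a point from camera to world coordinates). Camera axes: x right, y down, z forward; pixel columns grow to the right and rows downward; lengths in m; the calibration is good to about 2 mm. A picture is of the moment at which its call begins. There is no depth.
A pose or a line that the arm cannot do raises bot.MotionError and nothing moves.
- job.finish_job(): hands the job in, once; it reports no verdict.
Trained networks look in the newest picture that a camera, given by its name, has taken for a name from the list of things; names that differ only in an ending like _2 or _b are one class to them, and where a whole thing is asked for, a point or a joint stands for the part that bears it (a point fixed in the world has none). Each returns a list of dicts, best first, with "score" (0 to 1); they miss things now and then, are a little off and sometimes report something else, mostly with a low value. They report only what shows in the picture. A call takes as long as a camera call.
- recognise(camera, target): "rect" ([left, top, right, bottom] in pixels, round what is visible of it).
- tip_of(camera, target): "uv" ([column, row] in pixels: a listed point, or the origin of a listed thing).
Readings, each from a call of its own:
- read_clock(): time.
- read_joints(): joint angles.
- read_dq(): joint speeds.
- read_tau(): joint torques, N m.
- read_position(): TCP position.
- read_tcp_rot(): TCP orientation.
- read_contact_force(): force on the tool from outside, world axes, zero at the start.
- read_ft_torque(): the same for the moment, N m.
- read_opening(): finger opening in m.
Only numpy, scipy, OpenCV 4.12 (cv2) and the standard library are available. Lean on these libraries where they do the work, as an engineer would, in place of code of your own. Each camera call takes 0.05 s, during which the arm holds its last target.

## Working session

There is one attempt and no reset: what is moved stays moved. The work goes in short steps, each a Python script; the robot and the scene stay as the last script left them, time stands still between calls to the robot, and variables do not carry over. Pictures are saved under pics/ and viewed, and the job is handed in when it is done.

```bash
mkdir -p pics; cat > h.py <<'E'
import numpy as np, cv2
from workcell import *
def cam(n,save=None):
    c=read_camera(n)
    if save: cv2.imwrite('pics/%s.png'%save,c['frame'])
    return c
def ray(c,uv):
    p=cv2.undistortPoints(np.array([[uv]],float),c['mtx'],np.array(c['distortion'],float))[0,0]
    T=np.array(c['T']);return T[:3,3],T[:3,:3]@np.array([p[0],p[1],1.])
def onz(c,uv,z):
    o,d=ray(c,uv);return o+d*(z-o[2])/d[2]
def proj(c,P):
    T=np.linalg.inv(np.array(c['T']));P=np.atleast_2d(P)
    return cv2.projectPoints(P@T[:3,:3].T+T[:3,3],np.zeros(3),np.zeros(3),c['mtx'],np.array(c['distortion'],float))[0][:,0]
def tri(obs):
    A=np.zeros((3,3));b=np.zeros(3)
    for c,uv in obs:
        o,d=ray(c,uv);d=d/np.linalg.norm(d);M=np.eye(3)-np.outer(d,d);A+=M;b+=M@o
    return np.linalg.solve(A,b)
E
python3 - <<'E'
from h import *
np.set_printoptions(precision=4,suppress=True)
print(read_clock())
C={}
for n in['scene','top']:
    C[n]=cam(n,n+'0');print(n,np.array(C[n]['T'])[:3])
    for t in['long_core','short_core','line_mid','logging_board','brush','lump','streak_plate']:
        r=recognise(n,t)[:2] if t!='line_mid' else [];u=tip_of(n,t)[:2];print(t,[(np.round(a['rect']),round(a['score'],2)) for a in r],[(np.round(a['uv'],1),round(a['score'],2)) for a in u])
        if u: print('  z.012/.036',onz(C[n],u[0]['uv'],.012),onz(C[n],u[0]['uv'],.036))
print(read_tcp_rot(),read_position(),read_opening(),read_clock())
E
```

```text
0.0
scene [[ 0.8292 -0.4051  0.385  -0.0957]
 [-0.5588 -0.6111  0.5607 -0.5991]
 [ 0.0082 -0.6801 -0.7331  1.1549]]
long_core [(array([234., 150., 280., 175.]), 0.95)] [(array([256.4, 161. ]), 0.76), (array([294.1, 198.5]), 0.18)]
  z.012/.036 [0.5313 0.4371 0.012 ] [0.5181 0.4154 0.036 ]
short_core [(array([277., 184., 311., 206.]), 0.74), (array([235., 148., 280., 176.]), 0.45)] [(array([292.3, 198.2]), 0.96)]
  z.012/.036 [0.5341 0.2472 0.012 ] [0.5209 0.2294 0.036 ]
line_mid [] [(array([274.8, 181.8]), 0.69)]
  z.012/.036 [0.5288 0.3306 0.012 ] [0.5156 0.3111 0.036 ]
logging_board [(array([217., 136., 338., 240.]), 0.72)] [(array([277. , 183.8]), 0.81)]
  z.012/.036 [0.5296 0.3201 0.012 ] [0.5165 0.3008 0.036 ]
brush [(array([196., 122., 227., 157.]), 0.77)] [(array([213.1, 138. ]), 0.69)]
  z.012/.036 [0.4724 0.6058 0.012 ] [0.4605 0.5805 0.036 ]
lump [(array([379., 294., 401., 318.]), 0.92)] [(array([389.2, 313.8]), 0.66)]
  z.012/.036 [ 0.5115 -0.1956  0.012 ] [ 0.4987 -0.204   0.036 ]
streak_plate [(array([342., 305., 371., 330.]), 0.87), (array([377., 295., 399., 317.]), 0.3
[... 634 characters left out ...]
gging_board [(array([189., 162., 307., 230.]), 0.89)] [(array([246.8, 194. ]), 0.77)]
  z.012/.036 [0.5246 0.3259 0.012 ] [0.5199 0.3239 0.036 ]
brush [(array([132., 208., 187., 219.]), 0.66), (array([399., 177., 425., 198.]), 0.48)] [(array([157.1, 209.9]), 0.77)]
  z.012/.036 [0.4814 0.6058 0.012 ] [0.4775 0.5987 0.036 ]
lump [(array([398., 178., 427., 200.]), 0.6)] [(array([410.8, 186.9]), 0.59)]
  z.012/.036 [ 0.5347 -0.1847  0.012 ] [ 0.5298 -0.1773  0.036 ]
streak_plate [(array([393., 210., 415., 225.]), 0.76)] [(array([402.8, 218.9]), 0.62)]
  z.012/.036 [ 0.435  -0.1525  0.012 ] [ 0.4319 -0.1457  0.036 ]
[ 0.1035  0.6995 -0.1035  0.6995] [0.181  0.5982 0.2393] 0.08544183389505657 1.4
```

```bash
python3 - <<'E'
import cv2,numpy as np
a=cv2.imread('pics/top0.png')[140:260,110:450];b=cv2.imread('pics/scene0.png')[100:350,170:430]
cv2.imwrite('pics/top0c.png',cv2.resize(a,None,fx=2.35,fy=2.35,interpolation=2))
cv2.imwrite('pics/scene0c.png',cv2.resize(b,None,fx=2.3,fy=2.3,interpolation=2))
E
```

```text
(no output)
```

View pics/top0c.png

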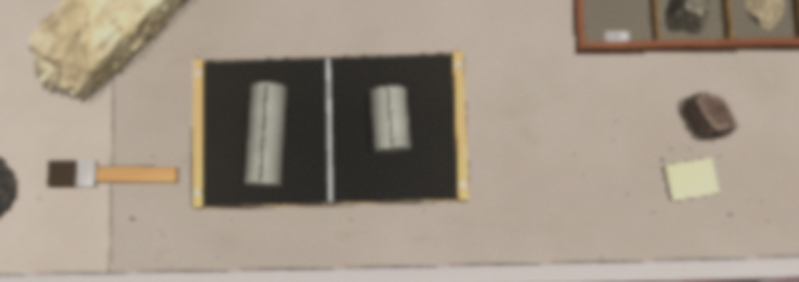

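View pics/scene0c.png

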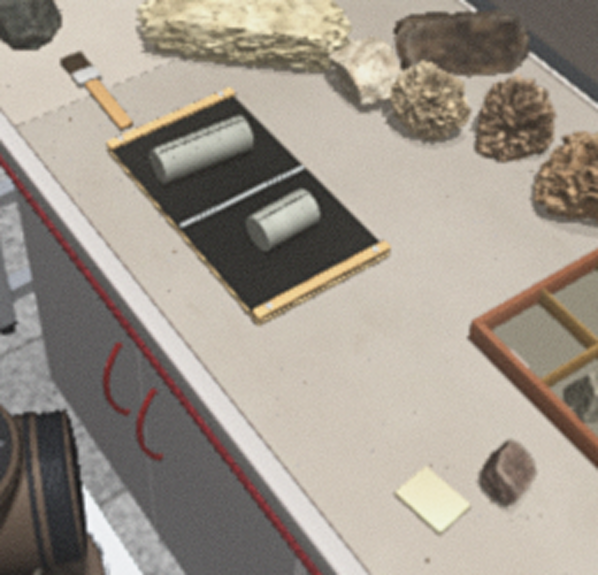

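```bash
cat >> h.py <<'E'
from scipy.spatial.transform import Rotation as R
np.set_printoptions(precision=4,suppress=True)
def ori(yaw,flip=1):
    "tool x down, tool y along (cos yaw, sin yaw)*flip"
    x=np.array([0,0,-1.]);y=flip*np.array([np.cos(yaw),np.sin(yaw),0]);return R.from_matrix(np.c_[x,y,np.cross(x,y)]).as_quat()
E
python3 - <<'E'
from h import *
print(bot.tip_extent,R.from_quat(read_tcp_rot()).as_matrix())
for f in(1,-1):
    for p in([.5,.33,.33],[.52,.46,.05],[.52,.36,.05]): print(f,kin.solve_ik(p,ori(0,f)))
c=cam('wrist');print(np.array(c['T']))
E
```

```text
0.008 [[ 0.      0.2896  0.9571]
 [ 0.0001  0.9571 -0.2896]
 [-1.      0.0001  0.    ]]
1 [ 0.4731  0.3779  1.4988 -0.      1.2648  0.4731]
1 [ 0.6292  0.7944  1.5227 -0.      0.8245  0.6292]
1 [ 0.5012  0.7282  1.6937 -0.      0.7197  0.5012]
-1 [ 0.4731  0.3779  1.4988 -0.      1.2648 -2.6684]
-1 [ 0.6292  0.7944  1.5227 -0.      0.8245 -2.5124]
-1 [ 0.5012  0.7282  1.6937 -0.      0.7197 -2.6404]
[[ 0.2888  0.9072  0.3058  0.1014]
 [ 0.9574 -0.2737 -0.0922  0.6228]
 [ 0.0001  0.3194 -0.9476  0.3738]
 [ 0.      0.      0.      1.    ]]
```

```bash
python3 - <<'E'
from h import *
t0=read_clock()
for i,p in enumerate(([.52,.42,.31],[.52,.34,.33])):
    (bot.movep if i==0 else (lambda p,o:bot.movel(p,o,rate=.2)))(p,ori(0))
    c=cam('wrist','w%d'%i);np.savez('w%d.npz'%i,**{k:np.array(c[k]) for k in c})
    for t in['long_core','short_core','line_mid']:
        u=tip_of('wrist',t)[:1]
        if u:print(t,u[0],onz(c,u[0]['uv'],.012),onz(c,u[0]['uv'],.036))
print(t0,read_clock(),read_contact_force())
E
```

```text
long_core {'uv': [267.0, 187.8], 'score': 0.91} [0.5102 0.3888 0.012 ] [0.5106 0.3952 0.036 ]
short_core {'uv': [278.2, 287.4], 'score': 0.6} [0.5276 0.2246 0.012 ] [0.5271 0.2401 0.036 ]
line_mid {'uv': [279.8, 236.4], 'score': 0.66} [0.5292 0.3134 0.012 ] [0.5286 0.324  0.036 ]
long_core {'uv': [266.0, 127.0], 'score': 0.97} [0.5099 0.3915 0.012 ] [0.5104 0.3932 0.036 ]
short_core {'uv': [274.7, 176.8], 'score': 0.19} [0.5223 0.3199 0.012 ] [0.5222 0.3254 0.036 ]
line_mid {'uv': [274.1, 177.6], 'score': 0.97} [0.5214 0.3187 0.012 ] [0.5213 0.3243 0.036 ]
1.45 3.8583 [-0.2642  0.1408 -1.1622]
```

View pics/w0.png

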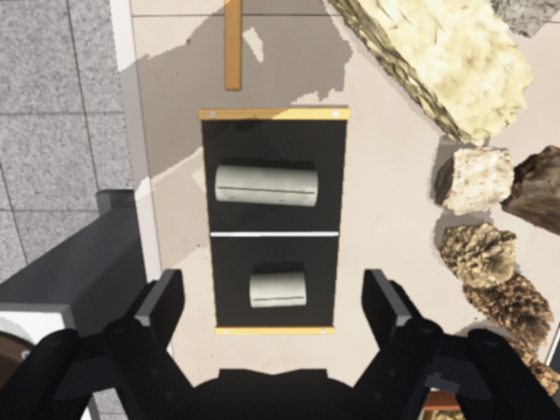

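View pics/w1.png

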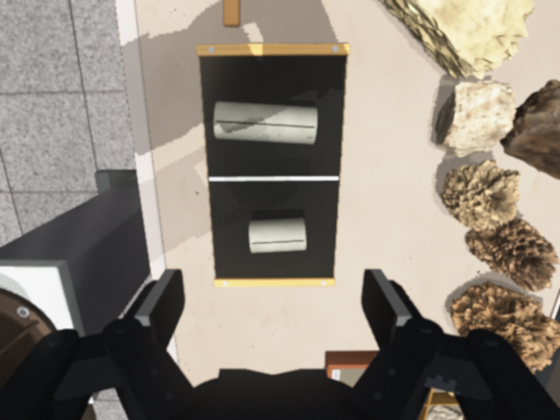

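```bash
python3 - <<'E'
import cv2
a=cv2.imread('pics/w0.png')[100:340,190:360];b=cv2.imread('pics/w1.png')[40:290,190:360]
cv2.imwrite('pics/w0c.png',cv2.resize(a,None,fx=2.4,fy=2.4,interpolation=2));cv2.imwrite('pics/w1c.png',cv2.resize(b,None,fx=2.4,fy=2.4,interpolation=2))
E
```

```text
(no output)
```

View pics/w0c.png

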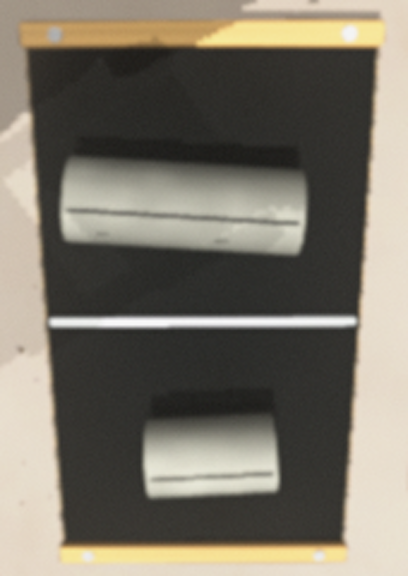

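View pics/w1c.png

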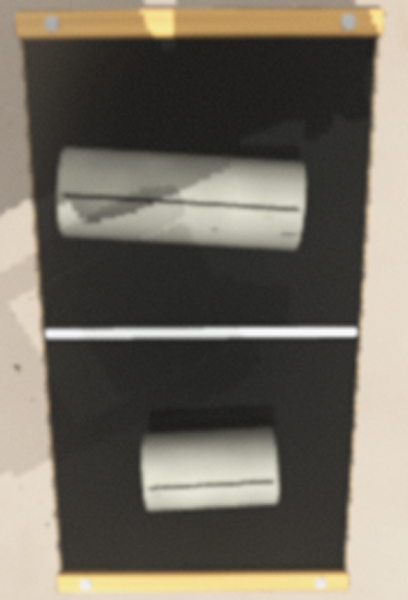

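```bash
cat > m.py <<'E'
from h import *
c0=dict(np.load('w0.npz'));c1=dict(np.load('w1.npz'))
p0=lambda u:np.array(u)/2.4+[190-.3,100-.3]
p1=lambda u:np.array(u)/2.4+[190-.3,40-.3]
for n,a,b in[('lineL',(49,322),(45,333)),('lineR',(356,321),(357,332)),('markL',(66,209),(64,195)),('markR',(300,223),(300,209)),('sL',(150,480),(149,488)),('sR',(273,474),(273,482))]:
    z=.012 if 'line' in n else .06
    print(n,tri([(c0,p0(a)),(c1,p1(b))]),onz(c0,p0(a),z),onz(c1,p1(b),z))
# silhouette planes: axis distance from tangent planes
def tan_pl(c,a,b):
    o,d1=ray(c,a);_,d2=ray(c,b);n=np.cross(d1,d2);n/=np.linalg.norm(n);return o,n*np.sign(n[1])
S=[]
for c,p,t,b in((c0,p0,((70,155),(300,169)),((66,241),(298,255))),(c1,p1,((66,147),(302,162)),((64,236),(298,250)))):
    S.append((tan_pl(c,p(t[0]),p(t[1])),1));S.append((tan_pl(c,p(b[0]),p(b[1])),-1))
from scipy.optimize import least_squares
def res(q): # y=q0+q1*(x-.51), z=q2
    r=[]
    for (o,n),s in S:
        for x in(.46,.56):
            P=np.array([x,q[0]+q[1]*(x-.51),q[2]]);r.append((P-o)@n+s*q[3])
    return r
s=least_squares(res,[.4,0,.036,.024]);print('y,slope,z,R',s.x,s.fun)
f=least_squares(lambda q:res([q[0],q[1],.036,.024]),[.4,0]);print(f.x,f.fun)
E
python3 m.py
```

```text
lineL [0.4247 0.3179 0.0139] [0.4245 0.3171 0.012 ] [0.4242 0.3175 0.012 ]
lineR [0.617  0.3179 0.0107] [0.6166 0.3184 0.012 ] [0.6168 0.3182 0.012 ]
markL [0.4481 0.4023 0.0584] [0.4479 0.4028 0.06  ] [0.4488 0.4024 0.06  ]
markR [0.5722 0.3952 0.0591] [0.5719 0.3955 0.06  ] [0.5722 0.3953 0.06  ]
sL [0.4895 0.2353 0.0607] [0.4892 0.2348 0.06  ] [0.4897 0.235  0.06  ]
sR [0.5632 0.2381 0.0583] [0.5631 0.2393 0.06  ] [0.5629 0.2389 0.06  ]
y,slope,z,R [ 0.3988 -0.0598  0.036   0.0239] [-0.0001 -0.0002  0.0001  0.0002  0.0001  0.0002 -0.0001 -0.0002]
[ 0.3988 -0.0598] [ 0.     -0.0001 -0.      0.      0.0002  0.0003 -0.0002 -0.0003]
```

```bash
python3 - <<'E'
from h import *
c1=dict(np.load('w1.npz'));im=c1['frame'].copy()
for ext,col in((.008,(0,0,255)),(-.005,(0,255,0))):
    P=[[.52+s*a,.34+b,.33-ext] for s in(1,-1) for a in(.0427,.057) for b in(.011,-.011)]
    for u in proj(c1,np.array(P)): cv2.circle(im,tuple(np.round(u*8).astype(int)),8,col,-1,shift=3)
cv2.imwrite('pics/tips.png',cv2.resize(im[240:420,100:460],None,fx=2.2,fy=2.2,interpolation=2))
E
```

```text
(no output)
```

View pics/tips.png

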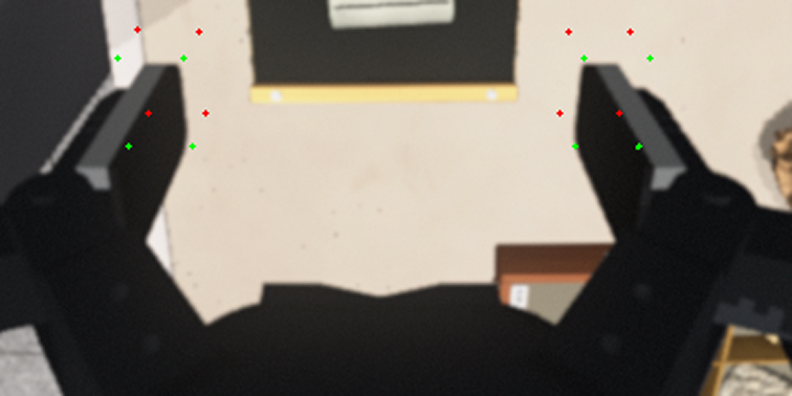

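```bash
cat > look.py <<'E'
from h import *
import sys
def look(n):
    c=cam('wrist',n);np.savez(n+'.npz',**{k:np.array(c[k]) for k in c})
    for t in('long_core','line_mid'):
        u=tip_of('wrist',t)[:1]
        if u:print(t,u[0]['score'],onz(c,u[0]['uv'],.036 if t[1]=='o' else .012))
    return c
E
python3 - <<'E'
from look import *
q=ori(-.06)
bot.movep([.5135,.458,.13],q); bot.movel([.5135,.458,.037],rate=.1)
print(read_clock(),read_position(),read_contact_force())
bot.movel([.511,.436,.037],rate=.03)
print(read_contact_force())
bot.movel([.508,.374,.037],ori(-.02),rate=.022)
print(read_clock(),read_contact_force())
look('p1');bot.pause(.4);look('p2');print(read_clock(),read_contact_force())
E
```

```text
5.8667 [0.5138 0.4582 0.0377] [-0.7587  0.0481  0.9498]
[ 0.5179  0.2419 -0.1769]
9.7333 [-0.4778  0.2118  0.0239]
long_core 0.71 [0.5056 0.3406 0.036 ]
long_core 0.83 [0.5055 0.341  0.036 ]
10.4333 [0.3885 1.1553 0.6521]
```

View pics/p2.png

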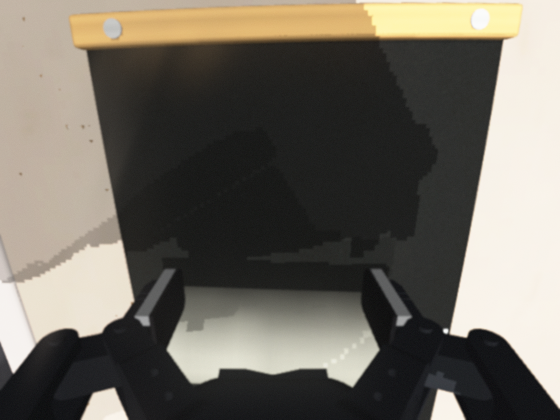

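```bash
python3 - <<'E'
from look import *
bot.movel([.507,.356,.037],ori(-.005),rate=.012)
bot.pause(.3);print(read_clock(),read_contact_force())
look('q1')
bot.movel([.507,.375,.037],rate=.06)
bot.movel([.507,.43,.16],rate=.2);bot.movel([.51,.42,.28],rate=.2)
look('q2');print(read_clock())
im=cv2.imread('pics/q2.png')[100:400,190:370];cv2.imwrite('pics/q2c.png',cv2.resize(im,None,fx=2,fy=2,interpolation=2))
cam('scene','q2s');im=cv2.imread('pics/q2s.png')[130:250,210:350];cv2.imwrite('pics/q2sc.png',cv2.resize(im,None,fx=4,fy=4,interpolation=2))
E
```

```text
12.3833 [-0.6901  0.2234 -0.0623]
long_core 0.91 [0.5067 0.3227 0.036 ]
line_mid 0.97 [0.5256 0.3174 0.012 ]
14.725
```

View pics/q2.png

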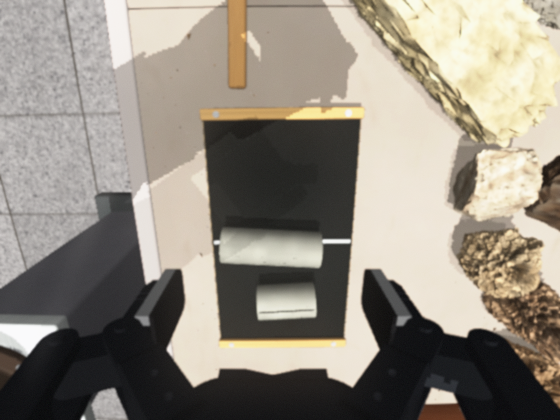

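View pics/q2sc.png

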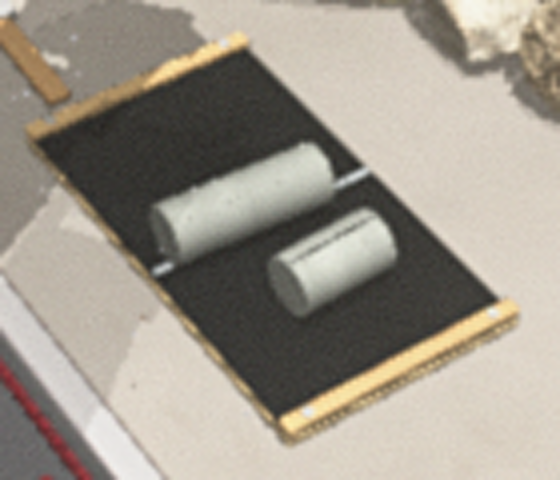

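```bash
python3 - <<'E'
import cv2
im=cv2.imread('pics/q2.png')[215:330,205:360];cv2.imwrite('pics/q2d.png',cv2.resize(im,None,fx=5,fy=5,interpolation=2))
E
```

```text
(no output)
```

View pics/q2d.png

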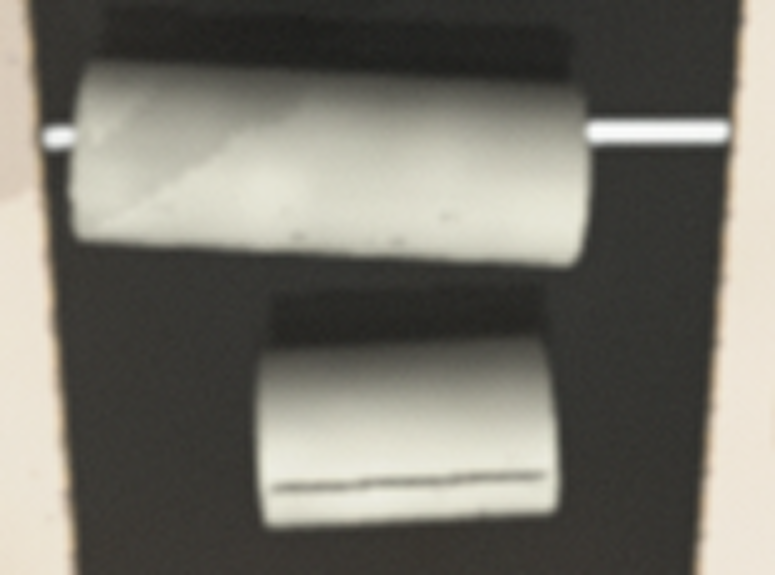

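```bash
python3 - <<'E'
from h import *
from scipy.optimize import least_squares
c=dict(np.load('q2.npz'));p=lambda u:np.array(u)/5+[205-.4,215-.4]
S=[]
for a,b,s in(((95,60),(575,82),1),((85,240),(570,267),-1)):
    o,d1=ray(c,p(a));_,d2=ray(c,p(b));n=np.cross(d1,d2);n/=np.linalg.norm(n);S.append((o,n*np.sign(n[1]),s))
f=least_squares(lambda q:[(np.array([x,q[0]+q[1]*(x-.506),.036])-o)@n+s*.024 for o,n,s in S for x in(.44,.57)],[.32,0])
print(f.x,f.fun)
for u in((45,139),(728,131)):print(onz(c,p(u),.012))
for u in((72,180),(588,180)):print(onz(c,p(u),.05))
for u in((272,489),(545,476)):print('short',onz(c,p(u),.06))
E
```

```text
[ 0.321  -0.0589] [ 0.0003 -0.0004 -0.0003  0.0005]
[0.4247 0.3167 0.012 ]
[0.6168 0.3185 0.012 ]
[0.439  0.3228 0.05  ]
[0.5716 0.3224 0.05  ]
short [0.4892 0.2352 0.06  ]
short [0.5627 0.2391 0.06  ]
```

```bash
python3 - <<'E'
from look import *
bot.pause(.5);look('r1')
a=cv2.imread('pics/q2.png').astype(int);b=cv2.imread('pics/r1.png').astype(int)
print(np.abs(a-b)[215:330,205:360].max(),read_clock(),read_contact_force())
job.finish_job()
E
```

```text
long_core 0.57 [0.5046 0.3205 0.036 ]
line_mid 0.77 [0.5244 0.3185 0.012 ]
77 15.425 [-0.3284  0.1522 -0.3548]
the job is handed in; nothing more can be done
```

```bash
python3 - <<'E'
import cv2,numpy as np
a=cv2.imread('pics/q2.png',0)[215:330,205:360].astype(np.float32);b=cv2.imread('pics/r1.png',0)[215:330,205:360].astype(np.float32)
for s in((slice(0,60),),(slice(60,115),)):
    print(cv2.phaseCorrelate(a[s[0]].copy(),b[s[0]].copy()))
E
```

```text
((-0.49812915656380596, 0.09327134338838405), 0.9019171621402104)
((-0.36467621056704047, -0.07130563707893955), 0.9740566004316012)
```

I rolled the long core onto the steel line in two slow pushes with both open fingertips, about 6 mm above its axis. I then moved the hand clear and handed the job in at about 15.4 s. No verdict was reported, so the results below are my own measurements.

| Check | Measured at the end | Limit |
|---|---|---|
| Core axis off the line (y) | about 3 mm | 8 mm |
| Core middle along the line (x) | about −15 mm | 30 mm |
| Angle to the line | about 0.065 rad | 0.14 rad |
| Short core moved | less than 1 mm | 15 mm |

- **Line showing:** the steel line shows beyond both ends of the core.
- **Rolled, not slid:** the core travelled about 78 mm, which is about 3.2 rad if it rolled. Its drawn line started on top and was out of sight in the later wrist and scene views. I did not measure the angle directly.
- **At rest:** two pictures 0.5 s apart differed by about half a pixel. The core and the short core shifted together to within about 0.2 pixels, so I put this down to the camera still settling.
- **Robot clear:** the hand was well above everything, and the force reading was under 1 N.
- **Angle not corrected:** I turned the hand gradually to straighten the core, but it kept its starting angle. I left it because it was within the limit.
- **Network estimates:** for the line's middle the networks were up to about 9 mm off my two-view measurement, so I used my own.
- **Not checked:** I did not measure the brush, tile or rock lump again at the end; the hand never went near them.

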